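# Snap the locking cap onto the cake stand and keep it pressed

## Task

First swing the display lamp aside by its hinged arm until the lamp head is no longer above any part of the empty cake stand's plate. Then take the steel cap with the knob and press it straight down onto the stud in the middle of the plate: push through the resistance until it snaps home, and go on pressing firmly so that the rubber ring under it stays well squashed. Finish while still holding the cap pressed down (do not let go or back off), and leave everything else on the counter where it stands.

Things in the scene. Friction and masses are not known exactly. Their poses are not given: they have to be found in the camera images.
- stand: empty cake stand, fixed to the counter: steel foot (116 mm across), stem, and a round white plate 200 mm across with a thin brass edge, plate top 70 mm above the counter. Origin at the centre of its underside, z up.
- stud (a point): the foot of the stud: the centre of the stand's plate, on the plate's top face, 70 mm above the counter. From here a steel stud 18 mm thick rises 23 mm, with a tapered tip and four spring-loaded steel balls bulging out to 28 mm across, ball centres 14 mm above the plate. z up.
- ring (a joint): a black rubber ring (38 mm across) round the foot of the stud, top face 6 mm above the plate when free. The value is how far it is squashed down, m: 0 free, 0.0045 at its stop; it pushes back 3 N per mm.
- lamp_arm (a joint): the brass display lamp's hinged arm. A fixed upright post 16 mm thick (foot 100 mm across) stands beyond and to the left of the cake stand; the level arm, 218 mm above the counter, turns about it with slight friction and stays where it is left. Value in rad, -0.5 to 1.6; growing is clockwise from above and takes the head leftwards (+y), the only way clear of the plate.
- lamp_peg (a point): middle of the grip peg on top of the lamp head, 200 mm from the hinge axis: an upright brass peg 16 mm thick, standing from 226 to 271 mm above the counter, this point at 248 mm. The lamp head, a dark steel shade 90 mm across, hangs on the same vertical axis from 206 down to 158 mm above the counter.
- lamp_hinge (a point): point on the lamp arm's upright hinge axis, 248 mm above the counter; the post's round top ends at 262 mm.
- cap: the snap cap, loose, standing upright on the counter among other small things: a hollow round steel skirt 42 mm across and 32 mm high, open underneath, with a slimmer solid knob 23 mm across on top, from 32 to 64 mm; it alone has this stepped shape. 110 to 180 g. Origin at the centre of its lower rim, z up.
- cap_knob (a point): on the cap's axis, in the middle of its knob, 48 mm above its lower rim. Inside, the cap has a lip 22 mm wide. The lip meets the stud's balls with the rim 19 mm above the plate; 8 to 13 N push it past them (hardest at 15 to 17 mm), at about 13 mm the force drops and it snaps itself down, the rim rests on the rubber ring at about 5 mm, and pressing on lowers it to 1.5 mm at most.
- shaker: plain steel sugar shaker, loose, 46 mm across, 83 mm high. Origin at the centre of its underside.
- pot: small open white ceramic pot, loose, 52 mm across, 45 mm high. Origin at the centre of its underside.
- card_a: blank price card on a steel foot (52 mm across, 115 mm high overall), loose, beyond the cake stand. Origin at the centre of its underside.
- card_b: another such card holder, loose, to the left. Origin at the centre of its underside.
- plates: stack of four white plates, loose, 150 mm across, 31 mm high, at the far right. Origin at the centre of its underside.
Mind the look-alikes: they are no part of the job. What is shaped like the stand but brown or orange is not meant.

How it is judged (in metres and radians):
On the way, in this order (a step that is already met when the one before it is completed fails the run):
1. the lamp head is swung clear of the plate (horizontal distance between lamp_peg and stud above 0.145 m), for 0.2 s.
2. the cap has snapped onto the stud (horizontal distance between cap and stud below 0.005 m and angle between cap's own z axis and vertical below 0.12 rad and z of cap in the frame of stud below 0.009 m), for 0.1 s.
At the end, for the whole second after the job is handed in: Lamp head axis over 145 mm from the stud axis; cap snapped on, within 5 mm of the stud axis, upright within 0.12 rad, at rest, its rim under 5 mm above the plate; the fingers still press on it (over 2 N) and the rubber ring is squashed by more than 2 of its 4.5 mm (horizontal distance between cap and stud below 0.005 m and angle between cap's own z axis and vertical below 0.12 rad and horizontal distance between lamp_peg and stud above 0.145 m and z of cap in the frame of stud below 0.005 m and value of joint ring above 0.002 m and contact force between the fingers and cap above 2 N and linear speed of cap below 0.03 m/s); the arm keeps its last pose, push and grip.
It fails at once if another thing on the counter is shifted by more than 30 mm (distance of any of shaker, pot, card_a, card_b, plates from where it was at the start of the episode above 0.03 m).
It also fails if it takes over 54 s, if anything falls off the work surface, if the arm or the gripper's body presses on something with over 40 N, if the wrist force passes 120 N, or if a joint passes its speed limit or range.

## Robot

A 7-joint arm with a two-finger parallel gripper is mounted at the origin on the work surface. World frame = base frame: x ahead of the robot, y to its left, z up, the work surface at z = 0. Lengths are in mm, angles in rad, forces in N, time in s.
With the tool pointing down it reaches from about 400 to 875 mm from the base axis. Payload 4.4 kg.
Tool frame: the origin (TCP) lies at the very end of the fingers, on their centre line; the grasp point (between the pads) lies 19 mm behind it; z points along the fingers, y is the line along which they close (so a half turn about z gives the same grasp; the last joint's range is limited). The gripper opens to 85 mm and grips with 20 to 120 N. Pads are 22 mm wide; open, the fingers measure 114 mm over their backs; the gripper's body (76 mm by 85 mm) begins 54 mm behind the grasp point. The pads swing forward as they close: fully open they stand 13 mm farther back than shut.
Start: joints at [-1.191, 0.628, 0.038, 1.517, -0.027, 0.996, -0.02], TCP at [280.246, 586.498, 231.313] pointing down, gripper open.
Joint ranges: [-3.06, 3.06], [-0.37, 2.12], [-1.25, 1.32], [0.18, 2.47], [-1.1, 4.24], [0.23, 1.98], [-2.94, 2.94]. Speed limits (rad/s): [2.57, 2.57, 3.14, 3.14, 3.14, 3.14, 3.14].

## Interface

Orientations are given as [roll, pitch, yaw] about the fixed x, y, z axes, in that order (R = Rz(yaw) Ry(pitch) Rx(roll)).
In Python, from cell import ctrl gives the robot as it stands.
- The arm moves only by the tool step_arm, never from a script. Its argument "series" is a list that holds one entry, the list of rows, each a list of 7 numbers: the turn, a rotation vector about the tool's x, y, z as a fraction of full scale, then the shift along the tool's x, y, z as a fraction of full scale, then the closure, from 0 (fully open) to 1 (shut). In form: [[[ax, ay, az, tx, ty, tz, gripper], ...]]. A call has 1 to 12 rows; each row shifts and turns the commanded pose from where the row before left it, along the tool's axes as they then stand; what a row does not reach is not made up. Full scale, the value 1, is 150 mm for a shift and 45 degrees for a turn. A row lasts 1/10 s, in which the tool goes at most 50 mm and 8.59 degrees, less where a joint would pass 70% of its speed; a pose out of reach is approached as far as the arm can. A call with a number of a shift or a turn outside -1 to 1 is refused whole. A call with a gripper value outside its range is refused whole. The fingers move at their own pace and stop on an object; the grip force is fixed at half the most. Time passes only in rows, so rows that do not move let the fingers close. It gives the time, the measured TCP pose, the force, the opening and the grip force at its end, in the units of the state.
- ctrl.read_state(): the state, without advancing time (a new reading comes with each control period).
- ctrl.get_image(name): name is "scene" or "side" or "wrist"; returns a dict with "img" (420x560x3 uint8, red, green, blue), "fx", "fy", "cx", "cy" (pixels), "R" (3x3) and "t" (3): a world point X has camera coordinates R X + t. Camera axes: x right, y down, z forward; pixel columns grow to the right and rows downward; lengths in mm; the calibration is good to about 2 mm. A picture is of the moment at which its call begins. There is no depth.
- ctrl.finish_job(): hands the job in; it is judged then, once.
Trained networks look in a picture, given as the dict that the camera call returned (one of the last four; its "shot" number tells which), for a name from the list of things; names that differ only in an ending like _2 or _b are one class to them, and where a whole thing is asked for, a point or a joint stands for the part that bears it (a point fixed in the world has none). Each returns a list of dicts, best first, with "score" (0 to 1); they miss things now and then, are a little off and sometimes report something else, mostly with a low value. They report only what shows in the picture. A call takes as long as a camera call. They do not tell look-alikes from the thing itself.
- ctrl.recognise(picture, thing): "centre" ([column, row] in pixels, amid what is visible of it).
The state is a dict: "clock": time; "qpos": joint angles; "qd": joint speeds; "tau": joint torques, N m; "eef_pos": TCP position; "tool_rot": TCP orientation; "force": force on the tool from outside, world axes, zero at the start; "torque": the same for the moment, N m; "width": finger opening in mm; "gripper_force": force on a finger pad.
Only numpy, scipy, OpenCV 4.12 (cv2) and the standard library are available. Lean on these libraries where they do the work, as an engineer would, in place of code of your own. Each camera call takes 0.05 s, during which the arm holds its last target. There are 200 camera calls.

## Working session

There is one attempt and no reset: what is moved stays moved. The work goes in short steps, Python scripts to look and compute and a tool call to move; the robot and the scene stay as the last step left them, time stands still between calls to the robot, and variables do not carry over. Pictures are saved under pics/ and viewed, at most 11 in all, crops included, and the job is handed in when it is done.

Besides the shell and the picture viewer there is one more tool, called after "Request:" by a JSON object that holds its "name" and its "arguments". step_arm: Moves the arm, as the interface text tells. Shift numbers are shares of 150 mm and turn numbers shares of 45 degrees, none past 1 either way. Its arguments: {"type":"object","properties":{"series":{"type":"array","items":{"type":"array","items":{"type":"array","items":{"type":"number","minimum":-1,"maximum":1}}}}},"required":["series"]}

```bash
mkdir -p pics; cat > h.py <<'E'
import numpy as np, cv2
from cell import ctrl
def shot(n,f=None):
    p=ctrl.get_image(n)
    if f: cv2.imwrite('pics/'+f,cv2.cvtColor(p['img'],cv2.COLOR_RGB2BGR))
    return p
def onz(p,px,z):
    d=np.array(p['R']).T@np.array([(px[0]-p['cx'])/p['fx'],(px[1]-p['cy'])/p['fy'],1])
    c=-np.array(p['R']).T@np.array(p['t'])
    return c+d*(z-c[2])/d[2]
def proj(p,X):
    c=np.array(p['R'])@np.array(X,float)+np.array(p['t'])
    return np.array([c[0]/c[2]*p['fx']+p['cx'],c[1]/c[2]*p['fy']+p['cy']])
def tri(ps,pxs):
    A=np.zeros((3,3));b=np.zeros(3)
    for p,x in zip(ps,pxs):
        c=onz(p,x,-1e3*0);o=-np.array(p['R']).T@np.array(p['t']);d=c-o;d/=np.linalg.norm(d)
        M=np.eye(3)-np.outer(d,d);A+=M;b+=M@o
    return np.linalg.solve(A,b)
E
python3 - <<'E'
from h import *
a=shot('scene','a.png');b=shot('side','b.png')
Z=dict(stand=70,lamp_peg=248,lamp_hinge=248,cap=32,cap_knob=48,shaker=42,pot=22,card_a=60,plates=15)
for n,z in Z.items():
  for p,l in ((a,'scene'),(b,'side')):
    for r in ctrl.recognise(p,n)[:4]: print(n,l,np.round(r['centre']),round(r['score'],2),onz(p,r['centre'],z).round()[:2])
s=ctrl.read_state();print(s['tool_rot'],s['clock'],s['force'],s['width'])
E
```

```text
stand scene [250. 131.] 0.83 [ 373. -466.]
stand scene [285. 252.] 0.8 [568.  49.]
stand scene [242. 252.] 0.23 [680. -25.]
stand side [291. 232.] 0.97 [519.   2.]
stand side [222. 291.] 0.9 [ 272. -246.]
stand side [269. 353.] 0.61 [ 356. -488.]
lamp_peg scene [299. 227.] 0.98 [556.  96.]
lamp_peg side [288. 197.] 0.9 [491. -90.]
lamp_hinge scene [298. 228.] 0.65 [562.  96.]
lamp_hinge side [288. 195.] 0.96 [493. -80.]
cap scene [221. 175.] 0.51 [ 560. -367.]
cap side [331. 327.] 0.69 [ 526. -405.]
cap_knob scene [223. 168.] 0.69 [ 544. -379.]
cap_knob side [334. 326.] 0.82 [ 529. -418.]
shaker scene [266. 185.] 0.83 [ 456. -233.]
shaker side [291. 287.] 0.82 [ 462. -240.]
pot side [341. 288.] 0.63 [ 605. -254.]
card_a scene [240. 250.] 0.84 [681. -40.]
card_a scene [388. 313.] 0.73 [433. 386.]
card_a side [345. 234.] 0.95 [692. -37.]
card_a side [245. 203.] 0.63 [403. 272.]
card_a side [293. 230.] 0.56 [530.  31.]
plates scene [204. 219.] 0.91 [ 701. -242.]
plates side [378. 284.] 0.91 [ 716. -254.]
[ 3.14149583e+00 -1.79986599e-05  2.69577357e+00] 1.0 [-0.79043777  0.89483558 -0.78461489] 85.67374651046606
```

View pics/a.png

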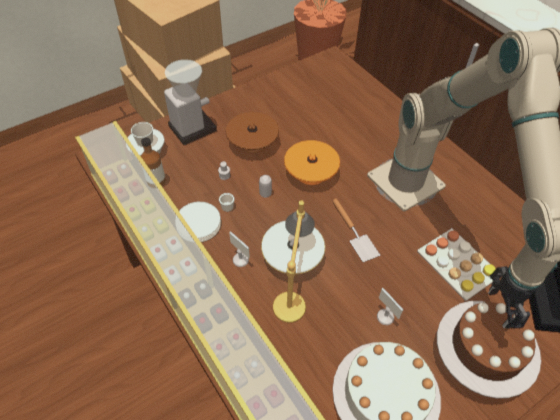

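View pics/b.png

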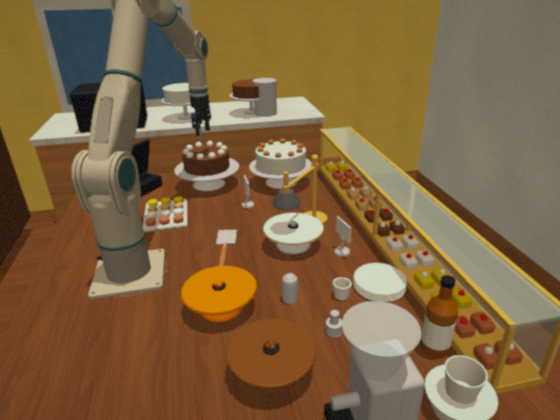

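Scene view: the white stand is at (293,247), the lamp head/peg at (300,210) and the post at (290,265–306). The cap candidates are the stepped piece (224,170), the shaker (266,185) and the pot (227,202). I choose (224,170), which is (334,323) in the side view. The orange and brown stands at (312,162) and (252,132) are look-alikes. One zoomed montage will check this.

```bash
python3 - <<'E'
import cv2,numpy as np
a=cv2.imread('pics/a.png');b=cv2.imread('pics/b.png')
def c(i,x,y,w,h,s): return cv2.resize(i[y:y+h,x:x+w],(w*s,h*s),interpolation=cv2.INTER_CUBIC)
t=np.hstack([c(a,255,195,80,50,5),c(b,255,170,80,50,5)])   # lamp
t=np.hstack([c(a,250,195,80,70,5),c(b,255,150,80,70,5)])
u=np.hstack([c(a,204,150,80,48,5),c(b,280,295,80,48,5)])
cv2.imwrite('pics/c.png',np.vstack([t,u])[:600])
E
```

```text
(no output)
```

View pics/c.png

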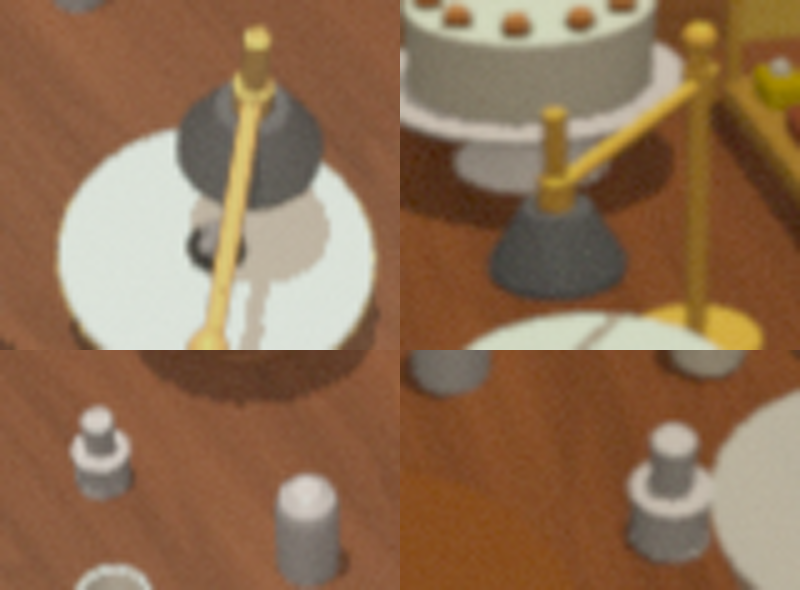

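The crop shows the stepped cap at scene (224,168), side (334,320), so the choice is right. The peg top is at scene (301.4,201.6) and side (286,172.4).

```bash
python3 - <<'E'
from h import *
a=shot('scene');b=shot('side')
for n,x,y,z in (('peg',(301.4,201.6),(286,172.4),271),('hinge',(291.6,262),(314.8,156.6),258),('knobtop',(223.4,163.4),(334.8,313),64),('skirt top',(224.2,171),(334.4,323),32)):
    print(n,tri((a,b),(x,y)).round(),onz(a,x,z).round(),onz(b,y,z).round())
for p,w in ((a,(225,330,215,285)),(b,(255,330,212,250))):
    im=p['img'][w[2]:w[3],w[0]:w[1]].astype(int)
    m=((im.min(2)>165)&(im.max(2)-im.min(2)<45)).astype('uint8')
    n,l,s,c=cv2.connectedComponentsWithStats(m);k=1+s[1:,4].argmax()
    h=cv2.convexHull(np.argwhere(l==k)[:,::-1].astype(np.int32)).reshape(-1,2)+[w[0],w[2]]
    q=np.array([onz(p,u,70)[:2] for u in h]); A=np.c_[2*q,np.ones(len(q))]
    r=np.linalg.lstsq(A,(q**2).sum(1),rcond=None)[0];R=np.sqrt(r[2]+r[0]**2+r[1]**2)
    print(r[:2],R,len(h),np.abs(np.hypot(*(q-r[:2]).T)-R).max())
s=ctrl.read_state();R=cv2.Rodrigues
print(s['clock'])
E
```

```text
peg [511.  38. 269.] [510.  39. 271.] [512.  32. 271.]
hinge [645. 182. 255.] [645. 185. 258.] [645. 172. 258.]
knobtop [ 538. -389.   61.] [ 538. -386.   64.] [ 539. -393.   64.]
skirt top [ 540. -385.   24.] [ 541. -379.   32.] [ 538. -393.   32.]
[562.42749749  24.00339041] 77.58588959400353 21 44.50337857421377
[532.77227738  37.05938934] 97.31150669139859 27 1.368738828212372
1.1
```

Request:
{"name": "step_arm", "arguments": {"series": [[[0,0,0.18,0,0,-0.15,0],[0,0,0.18,0,0,-0.15,0],[0,0,0.18,0,0,-0.15,0],[0,0,0.18,0,0,-0.15,0],[0,0,0.18,0,0,-0.15,0],[0,0,0.18,0,0,0,0],[0,0,0.18,0,0,0,0],[0,0,0.18,0,0,0,0],[0,0,0.18,0,0,0,0],[0,0,0.18,0,0,0,0],[0,0,0.18,0,0,0,0],[0,0,0.18,0,0,0,0]]]}}

```text
clock: 2.3
eef_pos: [280.1, 586.5, 343.8]
tool_rot: [-3.141, 0.0, 0.994]
force: [-0.3, -0.2, -0.1]
width: 85.9
gripper_force: 0.0
```

Request:
{"name": "step_arm", "arguments": {"series": [[[0,0,0.18,0,0,0,0],[0,0,0.18,0,0,0,0],[0,0,0.18,0,0,0,0],[0,0,0.18,0,0,0,0],[0,0,0,-0.01,0.26,0,0],[0,0,0,-0.01,0.26,0,0],[0,0,0,-0.01,0.26,0,0],[0,0,0,-0.01,0.26,0,0],[0,0,0,-0.01,0.26,0,0],[0,0,0,-0.01,0.26,0,0],[0,0,0,-0.01,0.26,0,0],[0,0,0,-0.01,0.26,0,0]]]}}

```text
clock: 3.5
eef_pos: [400.8, 297.0, 344.0]
tool_rot: [-3.141, -0.0, 0.434]
force: [1.0, -0.7, -0.6]
width: 85.5
gripper_force: 0.0
```

Request:
{"name": "step_arm", "arguments": {"series": [[[0,0,0,-0.01,0.25,0,0],[0,0,0,-0.01,0.25,0,0],[0,0,0,-0.01,0.25,0,0],[0,0,0,-0.01,0.25,0,0],[0,0,0,-0.01,0.25,0,0],[0,0,0,-0.01,0.25,0,0],[0,0,0,0,0.25,0,0],[0,0,0,0,0.12,0,0],[0,0,0,0,0,0,0]]]}}

```text
clock: 4.4
eef_pos: [511.0, 36.7, 344.2]
tool_rot: [3.14, -0.001, 0.428]
force: [-0.1, 0.8, -0.8]
width: 85.6
gripper_force: 0.0
```

```bash
python3 - <<'E'
from h import *
p=shot('wrist','w1.png')
for n in ('lamp_peg','stand'): print(n,[(np.round(r['centre']),round(r['score'],2),onz(p,r['centre'],248 if n!='stand' else 70).round()[:2]) for r in ctrl.recognise(p,n)[:3]])
print(proj(p,(511,38,271)),proj(p,(533,38,70)),ctrl.read_state()['eef_pos'])
E
```

```text
lamp_peg [(array([260., 168.]), 0.87, array([534.,  64.])), (array([519., 258.]), 0.6, array([ 556., -168.]))]
stand [(array([353., 335.]), 0.68, array([ 322., -181.])), (array([291., 136.]), 0.66, array([563.,  42.])), (array([476., 395.]), 0.59, array([ 302., -431.]))]
[277.7952345  216.11776311] [284.1689485  157.48178402] [509.83372212  41.34177678 343.61556823]
```

View pics/w1.png

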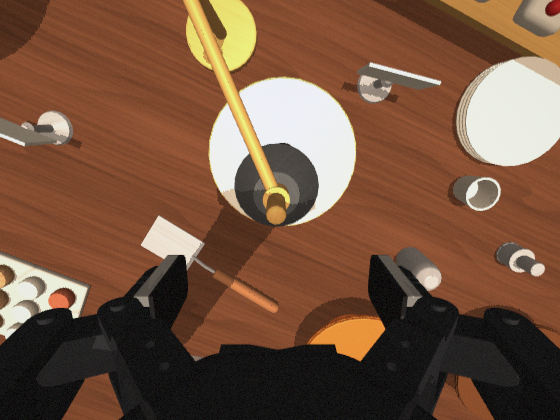

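The peg top shows at (276,215), within 2 px of the prediction, and the plate centre is at about (282,152). I'll descend around the peg.

Request:
{"name": "step_arm", "arguments": {"series": [[[0,0,0,0,0,0.175,0],[0,0,0,0,0,0.175,0],[0,0,0,0,0,0.175,0],[0,0,0,0,0,0.175,0],[0,0,0,0,0,0,0.7],[0,0,0,0,0,0,0.7],[0,0,0,0,0,0,0.7],[0,0,0,0,0,0,0.7],[0,0,0,0,0,0,0.7]]]}}

```text
clock: 5.45
eef_pos: [510.8, 40.2, 239.7]
tool_rot: [3.141, -0.002, 0.434]
force: [0.3, 0.0, 0.1]
width: 25.9
gripper_force: 0.0
```

```bash
python3 - <<'E'
from h import *
p=shot('wrist')
im=p['img'].astype(int); m=((im.min(2)>185)&(im.max(2)-im.min(2)<40)).astype('uint8')
print(ctrl.read_state()['eef_pos'],ctrl.read_state()['tool_rot'])
# arc waypoints from hinge (645,182), tool frame at yaw .43
c,s=np.cos(.43),np.sin(.43);H=np.array([645,182.]);P=np.array([511,38.]);v=P-H;r=np.hypot(*v);a0=np.arctan2(v[1],v[0])
pr=P
for i in range(1,13):
    a=a0-np.radians(4.0*i);q=H+r*np.array([np.cos(a),np.sin(a)]);d=q-pr;pr=q
    print(q.round(),((d@[c,s])/150).round(3),((d@[s,-c])/150).round(3),np.hypot(*(q-[533,38])).round())
E
```

```text
[510.6509585   40.1467408  239.54841325] [ 3.14143174e+00 -1.43004969e-03  4.33998491e-01]
[501.  48.] -0.032 -0.086 33.0
[492.  58.] -0.026 -0.088 45.0
[484.  69.] -0.02 -0.089 58.0
[476.  81.] -0.013 -0.091 71.0
[470.  93.] -0.007 -0.091 83.0
[464. 105.] -0.001 -0.092 96.0
[459. 118.] 0.006 -0.091 109.0
[455. 131.] 0.012 -0.091 121.0
[452. 144.] 0.018 -0.09 134.0
[450. 158.] 0.025 -0.088 146.0
[449. 171.] 0.031 -0.086 158.0
[448. 185.] 0.037 -0.084 170.0
```

Request:
{"name": "step_arm", "arguments": {"series": [[[0,0,0,-0.03,-0.086,0,0.7],[0,0,0,-0.026,-0.088,0,0.7],[0,0,0,-0.02,-0.09,0,0.7],[0,0,0,-0.013,-0.09,0,0.7],[0,0,0,-0.007,-0.09,0,0.7],[0,0,0,0,-0.09,0,0.7]]]}}

```text
clock: 6.1
eef_pos: [462.1, 107.4, 238.8]
tool_rot: [-3.141, 0.001, 0.434]
force: [0.2, -0.5, 0.1]
width: 25.8
gripper_force: 0.4
```

Request:
{"name": "step_arm", "arguments": {"series": [[[0,0,0,0.006,-0.09,0,0.7],[0,0,0,0.012,-0.09,0,0.7],[0,0,0,0.018,-0.09,0,0.7],[0,0,0,0.025,-0.09,0,0.7],[0,0,0,0.031,-0.086,0,0.7],[0,0,0,0.037,-0.084,0,0.7],[0,0,0,0.02,-0.04,0,0.7],[0,0,0,0,0,0,0.7],[0,0,0,0,0,0,0.7]]]}}

```text
clock: 7.0
eef_pos: [448.0, 193.4, 238.8]
tool_rot: [3.141, 0.0, 0.434]
force: [1.1, 0.0, -0.5]
width: 25.7
gripper_force: 0.0
```

```bash
python3 - <<'E'
from h import *
shot('wrist','w2.png');shot('scene','a2.png')
a=cv2.imread('pics/a2.png')[180:330,200:400]; w=cv2.imread('pics/w2.png')
cv2.imwrite('pics/d.png',np.hstack([cv2.resize(a,(480,360)),cv2.resize(w,(320,360))[:,:320]]))
E
```

```text
(no output)
```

View pics/d.png

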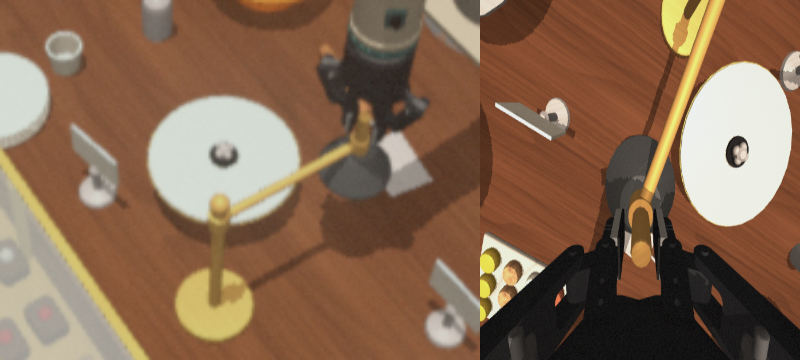

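The lamp head now sits left of the plate, fully clear. The plate and stud are visible.

Request:
{"name": "step_arm", "arguments": {"series": [[[0,0,0,0,0,0,0.3],[0,0,0,0,0,0,0.3],[0,0,0,0,0,-0.2,0.3],[0,0,0,0,0,-0.2,0.3],[0,0,0,0,0,-0.2,0.3],[0,0,0,0,0,-0.1,0],[0,0,0,-0.077,0.27,0,0],[0,0,0,-0.077,0.27,0,0],[0,0,0,-0.077,0.27,0,0],[0,0,0,-0.077,0.27,0,0]]]}}

```text
clock: 8.1
eef_pos: [474.0, 25.6, 344.0]
tool_rot: [-3.141, -0.001, 0.434]
force: [0.1, -0.6, -0.7]
width: 85.6
gripper_force: 0.0
```

```bash
cat >> h.py <<'E'
def plate(p,w=(0,420,0,560)):
    im=p['img'].astype(int)
    m=((im.min(2)>165)&(im.max(2)-im.min(2)<45)).astype('uint8')
    n,l,s,c=cv2.connectedComponentsWithStats(m);out=[]
    for k in range(1,n):
        if s[k,4]<1500: continue
        h=cv2.convexHull(np.argwhere(l==k)[:,::-1].astype(np.int32)).reshape(-1,2)
        q=np.array([onz(p,u,70)[:2] for u in h]); A=np.c_[2*q,np.ones(len(q))]
        r=np.linalg.lstsq(A,(q**2).sum(1),rcond=None)[0];R=np.sqrt(r[2]+r[0]**2+r[1]**2)
        e=np.abs(np.hypot(*(q-r[:2]).T)-R).max()
        if e<6: out.append((r[:2].round(1),round(R,1),round(e,1),s[k,:2]))
    return out
E
python3 - <<'E'
from h import *
for n in ('scene','side','wrist'): print(n,plate(shot(n,'w3.png')))
print(ctrl.read_state()['eef_pos'])
E
```

```text
scene [(array([274.7, 620.9]), np.float64(139.0), np.float64(5.5), array([438, 302], dtype=int32)), (array([594.3, 558.6]), np.float64(140.0), np.float64(3.4), array([333, 343], dtype=int32))]
side []
wrist [(array([533.4,  41.5]), np.float64(98.3), np.float64(2.7), array([208,  43], dtype=int32))]
[474.09559144  23.7540223  344.24442929]
```

Request:
{"name": "step_arm", "arguments": {"series": [[[0,0,0,-0.077,0.27,0,0],[0,0,0,-0.077,0.27,0,0],[0,0,0,-0.077,0.27,0,0],[0,0,0,-0.077,0.27,0,0],[0,0,0,-0.077,0.27,0,0],[0,0,0,-0.077,0.27,0.1,0],[0,0,0,-0.077,0.27,0.2,0],[0,0,0,-0.077,0.27,0.2,0],[0,0,0,-0.077,0.27,0.2,0],[0,0,0,-0.077,0.25,0.2,0],[0,0,0,0,0,0.2,0],[0,0,0,0,0,0,0]]]}}

```text
clock: 9.45
eef_pos: [535.8, -379.3, 176.7]
tool_rot: [-3.133, 0.004, 0.433]
force: [-0.7, 1.2, -1.0]
width: 85.5
gripper_force: 0.0
```

```bash
python3 - <<'E'
from h import *
p=shot('wrist','w4.png')
for n,z in (('cap_knob',48),('cap',32)): print(n,[(np.round(r['centre']),round(r['score'],2),onz(p,r['centre'],z).round()[:2]) for r in ctrl.recognise(p,n)[:3]])
print(proj(p,(538,-389,64)),proj(p,(538,-389,32)),ctrl.read_state()['eef_pos'])
E
```

```text
cap_knob [(array([289., 193.]), 0.63, array([ 543., -384.]))]
cap [(array([289., 192.]), 0.56, array([ 541., -386.]))]
[291.60697784 204.81591873] [290.43402813 195.90845825] [ 539.00413244 -380.64910281  182.87177274]
```

View pics/w4.png

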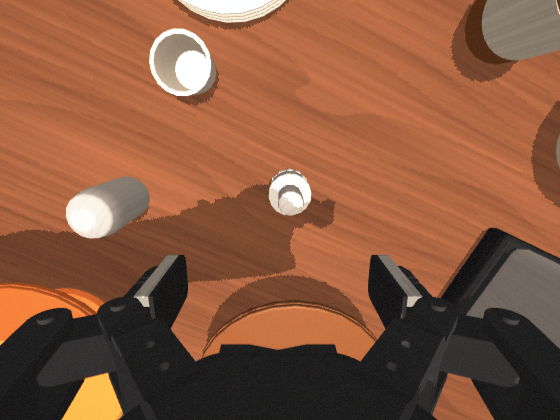

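The knob top is at (290.5,202), right between the fingers. The shaker and pot are well clear.

```bash
python3 - <<'E'
from h import *
p=shot('wrist');s=ctrl.read_state()
im=p['img'][170:230,260:320]; g=cv2.cvtColor(im,cv2.COLOR_RGB2GRAY)
m=(g>175).astype('uint8');n,l,st,c=cv2.connectedComponentsWithStats(m)
for k in range(1,n):
    if st[k,4]>30: print(st[k],c[k]+[260,170])
print(s['eef_pos'],s['tool_rot'],onz(p,(290.5,202),64),onz(p,(289.8,191.5),32))
E
```

```text
[   5    6   42   40 1170] [285.56324786 195.7       ]
[ 539.22396466 -380.9992742   183.60967603] [ 3.13978959e+00 -1.95433085e-03  4.36142405e-01] [ 542.64055193 -389.99958941   64.        ] [ 544.92210086 -389.60467682   32.        ]
```

Request:
{"name": "step_arm", "arguments": {"series": [[[0,0,0,0,0.03,0.15,0],[0,0,0,0,0.03,0.15,0],[0,0,0,0,0,0.15,0],[0,0,0,0,0,0.15,0],[0,0,0,0,0,0.07,0],[0,0,0,0,0,0,0],[0,0,0,0,0,0,0]]]}}

```text
clock: 10.35
eef_pos: [542.4, -390.4, 82.9]
tool_rot: [3.14, -0.001, 0.435]
force: [0.6, -0.6, 0.5]
width: 85.4
gripper_force: 0.0
```

```bash
python3 - <<'E'
from h import *
p=shot('wrist','w5.png');s=ctrl.read_state()
print(s['eef_pos'],s['tool_rot'],proj(p,(541,-389,64)))
cv2.imwrite('pics/w5c.png',cv2.cvtColor(p['img'],cv2.COLOR_RGB2BGR)[150:350,130:430])
E
```

```text
[ 542.38600682 -390.68520155   83.11306431] [ 3.13902083e+00 -1.30653026e-03  4.34371452e-01] [276.84261399 246.7360305 ]
```

View pics/w5c.png

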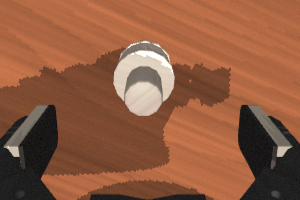

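The knob top is at (275,247), centred between the fingers. I'll descend and grip.

Request:
{"name": "step_arm", "arguments": {"series": [[[0,0,0,0,-0.012,0.1,0],[0,0,0,0,0,0.1,0],[0,0,0,0,0,0.08,0],[0,0,0,0,0,0.04,0],[0,0,0,0,0,0,0],[0,0,0,0,0,0,1],[0,0,0,0,0,0,1],[0,0,0,0,0,0,1],[0,0,0,0,0,0,1],[0,0,0,0,0,0,1],[0,0,0,0,0,0,1],[0,0,0,0,0,0,1]]]}}

```text
clock: 11.6
eef_pos: [540.9, -388.6, 33.8]
tool_rot: [3.141, -0.001, 0.434]
force: [0.3, 0.9, 5.0]
width: 21.5
gripper_force: 58.6
```

Request:
{"name": "step_arm", "arguments": {"series": [[[0,0,0,0,0,-0.1,1],[0,0,0,0,0,-0.2,1],[0,0,0,0,0,-0.2,1],[0,0,0,0,0,-0.2,1],[0,0,0,0,0,-0.15,1],[0,0,0,0.1,-0.22,0,1],[0,0,0,0.116,-0.262,0,1],[0,0,0,0.116,-0.262,0,1],[0,0,0,0.116,-0.262,0,1]]]}}

```text
clock: 12.5
eef_pos: [537.7, -221.7, 161.3]
tool_rot: [-3.141, -0.0, 0.433]
force: [0.5, 0.9, -1.5]
width: 21.5
gripper_force: 59.1
```

Request:
{"name": "step_arm", "arguments": {"series": [[[0,0,0,0.116,-0.262,0,1],[0,0,0,0.116,-0.262,0,1],[0,0,0,0.116,-0.262,0,1],[0,0,0,0.08,-0.18,0,1],[0,0,0,0.05,-0.1,0,1],[0,0,0,0,0,0,1],[0,0,0,0,0,0,1]]]}}

```text
clock: 13.2
eef_pos: [536.0, -48.7, 161.2]
tool_rot: [3.141, -0.0, 0.434]
force: [0.6, -0.2, -1.6]
width: 21.6
gripper_force: 59.0
```

```bash
python3 - <<'E'
from h import *
p=shot('wrist','w6.png');print(plate(p)); s=ctrl.read_state();print(s['eef_pos'],s['tool_rot'],s['width'],s['force'],proj(p,(533.4,41,93)),proj(p,(533.4,41,70)))
E
```

```text
[(array([ 708.4, -211.1]), np.float64(65.3), np.float64(2.0), array([493,   6], dtype=int32)), (array([533.6,  41. ]), np.float64(98.2), np.float64(3.8), array([40, 21], dtype=int32)), (array([386. , 107.9]), np.float64(36.0), np.float64(4.5), array([  0, 254], dtype=int32))]
[536.0045331  -49.56482522 161.24800246] [ 3.14028388e+00 -1.26518222e-04  4.32491397e-01] 21.84210456862861 [ 0.35282221 -0.07290152 -2.0182894 ] [160.51355976 170.18625247] [171.58112279 165.49554034]
```

View pics/w6.png

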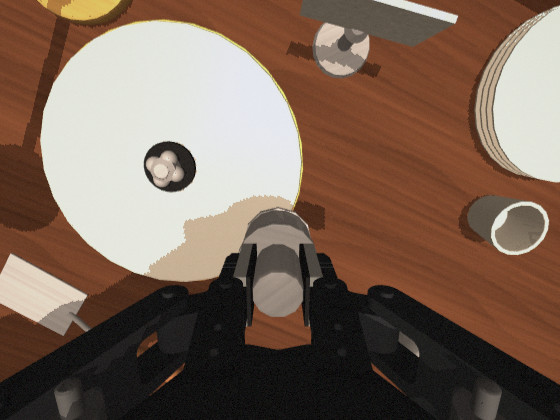

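The plate is at (170,150), with the stud tip at (160,172) and its ring at (170,166). The cap is held upright at (279,260). I'll refine the stud and cap pixels.

```bash
python3 - <<'E'
from h import *
p=shot('wrist');g=cv2.cvtColor(p['img'],cv2.COLOR_RGB2GRAY)
m=np.zeros_like(g);m[130:205,135:205]=(g[130:205,135:205]<70)
n,l,st,c=cv2.connectedComponentsWithStats(m);k=1+st[1:,4].argmax()
h=cv2.convexHull(np.argwhere(l==k)[:,::-1].astype(np.int32)).reshape(-1,2)
e=cv2.fitEllipse(h);print('ring',e,onz(p,e[0],75),onz(p,(160,172),93))
T=np.array(ctrl.read_state()['eef_pos']);print(T)
for dz in (30,0,-2): print(dz,proj(p,T+[0,0,dz]))
# skirt upper rim silhouette half-width
for dz in (-2,-34):
  print([proj(p,T+[.42*s,-.907*s,dz]).round(1) for s in (-21,21)],proj(p,T+[.907*21,.42*21,dz]).round(1))
E
```

```text
ring ((168.29759216308594, 165.7083282470703), (48.26470947265625, 52.53975296020508), 122.27622985839844) [533.71648993  40.9880149   75.        ] [532.1765269   40.00220392  93.        ]
[535.96929169 -49.95514014 161.19475467]
30 [281.96251558 292.49916269]
0 [281.06426238 260.57635859]
-2 [281.01610306 258.86483582]
[array([240.3, 258.9]), array([321.7, 258.8])] [281.1 220.2]
[array([246.3, 236.3]), array([314.4, 236.2])] [280.5 203.4]
```

```bash
python3 - <<'E'
from h import *
p=shot('wrist','w7.png');im=p['img'].astype(int)
print('col280 rows198-222',[tuple(im[r,280]) for r in range(198,222,1)])
print('row 238', [(c,tuple(im[238,c])) for c in list(range(240,252))+list(range(307,320))])
print('knob rows col279',[ (r,im[r,279].sum()//3) for r in range(262,330,3)])
cv2.imwrite('pics/w7c.png',cv2.resize(cv2.cvtColor(p['img'],cv2.COLOR_RGB2BGR)[190:330,220:340],None,fx=4,fy=4))
E
```

```text
col280 rows198-222 [(np.int64(206), np.int64(183), np.int64(155)), (np.int64(207), np.int64(183), np.int64(154)), (np.int64(209), np.int64(185), np.int64(156)), (np.int64(204), np.int64(181), np.int64(154)), (np.int64(208), np.int64(186), np.int64(160)), (np.int64(210), np.int64(188), np.int64(159)), (np.int64(205), np.int64(182), np.int64(153)), (np.int64(206), np.int64(182), np.int64(154)), (np.int64(201), np.int64(179), np.int64(151)), (np.int64(159), np.int64(142), np.int64(123)), (np.int64(127), np.int64(115), np.int64(106)), (np.int64(201), np.int64(181), np.int64(166)), (np.int64(181), np.int64(167), np.int64(152)), (np.int64(88), np.int64(80), np.int64(74)), (np.int64(89), np.int64(81), np.int64(73)), (np.int64(94), np.int64(86), np.int64(78)), (np.int64(94), np.int64(87), np.int64(79)), (np.int64(90), np.int64(83), np.int64(76)), (np.int64(88), np.int64(81), np.int64(73)), (np.int64(84), np.int64(76), np.int64(70)), (np.int64(87), np.int64(78), np.int64(71)), (np.int64(84), np.int64(76), np.int64(71)), (np.int64(82), np.int64(73), np.int64(67)), (np.int64(82), np.int64(76), 
[... 1160 characters left out ...]
p.int64(71), np.int64(45))), (317, (np.int64(127), np.int64(73), np.int64(48))), (318, (np.int64(123), np.int64(71), np.int64(45))), (319, (np.int64(121), np.int64(69), np.int64(46)))]
knob rows col279 [(262, np.int64(73)), (265, np.int64(73)), (268, np.int64(75)), (271, np.int64(85)), (274, np.int64(152)), (277, np.int64(149)), (280, np.int64(147)), (283, np.int64(144)), (286, np.int64(138)), (289, np.int64(138)), (292, np.int64(143)), (295, np.int64(140)), (298, np.int64(140)), (301, np.int64(138)), (304, np.int64(135)), (307, np.int64(134)), (310, np.int64(130)), (313, np.int64(134)), (316, np.int64(121)), (319, np.int64(78)), (322, np.int64(82)), (325, np.int64(82)), (328, np.int64(69))]
```

View pics/w7c.png

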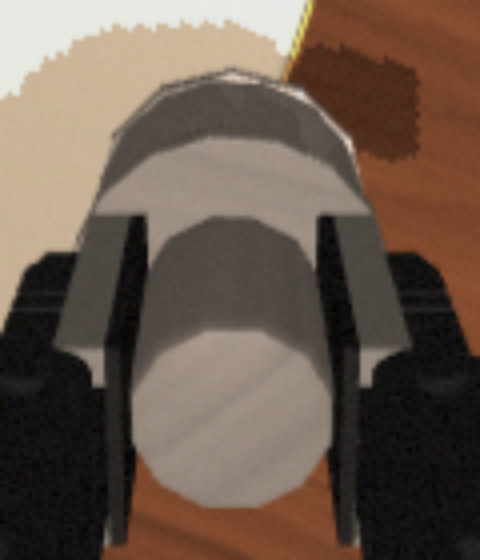

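The cap sits upright in the grip, with its axis about (-1.4,-1.9) mm in tool axes from the nominal TCP. I'll correct for that on the way.

Request:
{"name": "step_arm", "arguments": {"series": [[[0,0,0,0.05,-0.1,0,1],[0,0,0,0.08,-0.18,0,1],[0,0,0,0.07,-0.162,0,1],[0,0,0,0.047,-0.1,0,1],[0,0,0,0,0,0,1],[0,0,0,0,0,0.08,1],[0,0,0,0,0,0.08,1],[0,0,0,0,0,0.04,1],[0,0,0,0,0,0.02,1],[0,0,0,0,0,0,1]]]}}

```text
clock: 14.35
eef_pos: [535.1, 40.5, 127.1]
tool_rot: [-3.141, 0.001, 0.433]
force: [0.3, -0.2, -1.9]
width: 21.5
gripper_force: 59.0
```

```bash
python3 - <<'E'
from h import *
p=shot('wrist','w8.png');s=ctrl.read_state();T=np.array(s['eef_pos']);print(T,s['force'],s['torque'],plate(p))
a=shot('scene','a8.png');b=shot('side','b8.png')
C=[533.4,40.8]
def c(f,x,y): return cv2.resize(cv2.imread('pics/'+f)[y-35:y+35,x-35:x+35],(400,400),interpolation=cv2.INTER_CUBIC)
u=proj(a,C+[90]).astype(int);v=proj(b,C+[90]).astype(int);print(u,v)
cv2.imwrite('pics/e.png',np.hstack([c('a8.png',*u),c('b8.png',*v)]))
E
```

```text
[535.38616079  40.68466458 127.56179724] [-0.72126239  0.2428739   0.35543354] [-0.01375227  0.0292758  -0.04645512] []
[292 241] [292 220]
```

View pics/e.png

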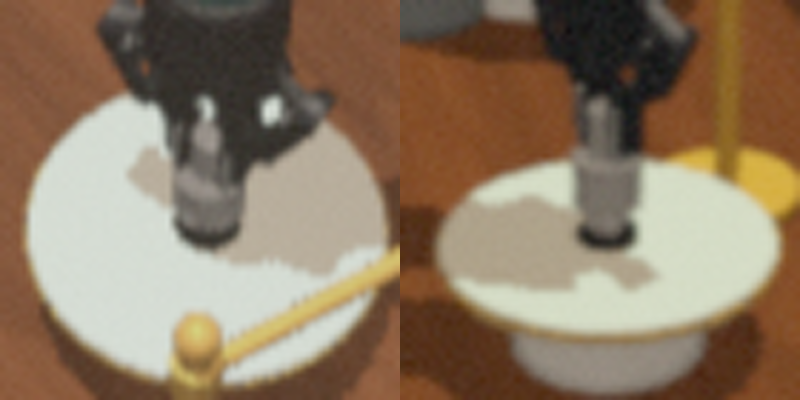

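The cap is centred over the ring in both views, at column ~207 of both crops. Now pressing slowly.

Request:
{"name": "step_arm", "arguments": {"series": [[[0,0,0,0,0,0.01,1],[0,0,0,0,0,0.01,1],[0,0,0,0,0,0.01,1],[0,0,0,0,0,0.01,1],[0,0,0,0,0,0.01,1],[0,0,0,0,0,0,1]]]}}

```text
clock: 15.1
eef_pos: [535.8, 40.7, 120.9]
tool_rot: [3.141, -0.001, 0.433]
force: [-1.6, -0.5, 5.8]
width: 21.5
gripper_force: 59.8
```

Request:
{"name": "step_arm", "arguments": {"series": [[[0,0,0,0,0,0.01,1],[0,0,0,0,0,0.01,1],[0,0,0,0,0,0.01,1],[0,0,0,0,0,0.01,1],[0,0,0,0,0,0.01,1],[0,0,0,0,0,0,1]]]}}

```text
clock: 15.7
eef_pos: [534.9, 41.0, 111.5]
tool_rot: [3.141, 0.002, 0.434]
force: [2.0, -3.0, -13.3]
width: 21.3
gripper_force: 59.1
```

The force rose and then dropped, which is the snap. I'll press on.

Request:
{"name": "step_arm", "arguments": {"series": [[[0,0,0,0,0,0.01,1],[0,0,0,0,0,0.01,1],[0,0,0,0,0,0.01,1],[0,0,0,0,0,0.007,1],[0,0,0,0,0,0,1],[0,0,0,0,0,0,1]]]}}

```text
clock: 16.3
eef_pos: [535.5, 41.6, 107.7]
tool_rot: [-3.141, -0.001, 0.434]
force: [-1.7, -0.0, 4.6]
width: 21.4
gripper_force: 60.3
```

Request:
{"name": "step_arm", "arguments": {"series": [[[0,0,0,0,0,0.007,1],[0,0,0,0,0,0.007,1],[0,0,0,0,0,0.007,1],[0,0,0,0,0,0,1],[0,0,0,0,0,0,1],[0,0,0,0,0,0,1]]]}}

```text
clock: 16.9
eef_pos: [535.6, 41.6, 105.2]
tool_rot: [-3.141, -0.001, 0.434]
force: [-3.7, 1.4, 11.7]
width: 21.5
gripper_force: 62.0
```

Request:
{"name": "step_arm", "arguments": {"series": [[[0,0,0,0,0,0.007,1],[0,0,0,0,0,0,1],[0,0,0,0,0,0,1],[0,0,0,0,0,0,1],[0,0,0,0,0,0,1]]]}}

```text
clock: 17.4
eef_pos: [535.7, 41.6, 105.1]
tool_rot: [-3.14, -0.002, 0.434]
force: [-6.5, 0.8, 21.2]
width: 21.1
gripper_force: 63.0
```

```bash
python3 - <<'E'
from h import *
b=shot('side','b9.png');a=shot('scene','a9.png');s=ctrl.read_state();print(s['eef_pos'],s['force'],s['width'])
def c(p,f): 
    x,y=proj(p,(533.4,40.8,90)).astype(int);return cv2.resize(cv2.imread('pics/'+f)[y-35:y+35,x-35:x+35],(400,400),interpolation=cv2.INTER_CUBIC)
cv2.imwrite('pics/f.png',np.hstack([c(a,'a9.png'),c(b,'b9.png')]))
E
```

```text
[535.70715222  41.6142963  105.1183596 ] [-5.58561593  1.30881919 20.93497335] 21.41343579606637
```

View pics/f.png

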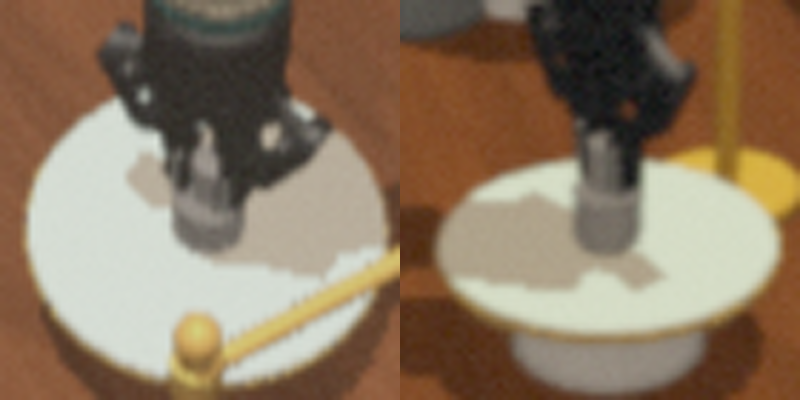

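The cap is seated down on the plate with the ring covered, at its stop under about 21 N, and the lamp is clear. Handing in.

```bash
python3 -c "
from cell import ctrl
print(ctrl.finish_job())"
```

```text
the job is handed in; nothing more can be done
None
```

I swung the lamp clear of the plate, snapped the cap onto the stud and handed the job in still gripping it, pressed to its stop at about 21 N (clock about 17.5 s); no verdict was returned.

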